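Shut the safe and level it, holding its sprung foot down

ROBOT

A 7-joint arm with a two-finger parallel gripper is mounted at the origin on the work surface. World frame = base frame: x ahead of the robot, y to its left, z up, the work surface at z = 0. Lengths are in m, angles in degrees, forces in N, time in s.
With the tool pointing down it reaches from about 0.425 to 0.875 m from the base axis. Payload 4.7 kg.
Tool frame: the origin (TCP) lies between the finger pads, 19 mm behind the fingertips; this is the grasp point; z points along the fingers, y is the line along which they close (so a half turn about z gives the same grasp; the last joint's range is limited). The gripper opens to 87 mm and grips with 3 to 60 N. Pads are 19 mm wide; open, the fingers measure 117 mm over their backs; the gripper's body (75 mm by 190 mm) begins 51 mm behind the grasp point.
Start: joints at [74.146, 18.392, -4.016, 83.108, 1.295, 78.541, -3.26], TCP at [0.186, -0.623, 0.241] pointing down, gripper open.
Joint ranges: [-163.93, 163.93], [-17.29, 119.83], [-79.2, 71.16], [3.27, 140.29], [-89.18, 269.18], [5.43, 117.66], [-154.24, 154.24]. Speed limits (degrees/s): [147.25, 147.25, 180, 180, 180, 180, 180].

INTERFACE

Orientations are given as [roll, pitch, yaw] about the fixed x, y, z axes, in that order (R = Rz(yaw) Ry(pitch) Rx(roll)).
In Python, from cell import sensors, vision, workorder gives the robot as it stands.
- The arm moves only by the tool drive_tool, never from a script. Its argument "moves" is a list of rows, each an object of numbers: "x", "y", "z": the shift along the tool's x, y, z in mm; "rx", "ry", "rz": the turn, a rotation vector about the tool's x, y, z in rad; "fingers": the closure, from -1 (fully open) to 1 (shut). In form: [{"x": .., "y": .., "z": .., "rx": .., "ry": .., "rz": .., "fingers": ..}, ...]. A call has 1 to 20 rows; each row is the pose to reach, as a shift and turn from the pose commanded when the call began, along the tool's axes at that moment; what a row does not reach only later rows make up. A row lasts 1/8 s, in which the tool goes at most 62.5 mm and 10.7 degrees, less where a joint would pass 70% of its speed; a pose out of reach is approached as far as the arm can. A call with a gripper value outside its range is refused whole. The fingers move at their own pace and stop on an object; "force" is the grip in N (left out, the last holds). Time passes only in rows, so rows that repeat a pose let the fingers close. It gives the time, the measured TCP pose, the force, the opening and the grip force at its end, in the units of the state.
- sensors.get_obs(): the state, without advancing time (a new reading comes with each control period).
- vision.read_camera(name): name is "side" or "top" or "wrist"; returns a dict with "image" (480x640x3 uint8, red, green, blue), "fx", "fy", "cx", "cy" (pixels), "R" (3x3) and "t" (3): a world point X has camera coordinates R X + t. Camera axes: x right, y down, z forward; pixel columns grow to the right and rows downward; lengths in m; the calibration is good to about 2 mm. A picture is of the moment at which its call begins. There is no depth.
- workorder.sign_off(): hands the job in; it is judged then, once.
The state is a dict: "time_s": time; "qpos": joint angles; "joint_velocities": joint speeds; "effort": joint torques, N m; "tool_pos": TCP position; "tool_rot": TCP orientation; "force": force on the tool from outside, world axes, zero at the start; "wrist_torque": the same for the moment, N m; "grip_width": finger opening in m; "grasp_force": force on a finger pad.
Only numpy, scipy, OpenCV 4.12 (cv2) and the standard library are available. Lean on these libraries where they do the work, as an engineer would, in place of code of your own. Each camera call takes 0.05 s, during which the arm holds its last target. There are 200 camera calls.

TASK

The jewellery box is in the little safe: first push the safe's door fully shut. Then take hold of the black bar knob of its levelling foot, press it down until the sprung foot is fully home, and with it pressed turn the knob until the bubble of the spirit level on top rests midway between its two black lines. Finish still gripping the knob and pressing it home with the bubble centred (I will tighten the locknut meanwhile), and leave the bowl, jar and hairband where they are.

Things in the scene. Friction and masses are not known exactly. Their poses are not given: they have to be found in the camera images.
- safe_top (a point): Grey steel safe, 170 deep (x), 230 wide (y), 170 high, on a fixed marble slab. This point: centre of its top face, about 194 above the table. x points to its back; the front (-x) with the door faces the robot; y to the robot's left, z up. A steel ear level with the top, on the right (-y) side, carries the foot's knob. The safe pivots on its left bottom edge: only the ear side rises and sinks.
- door (a joint): Safe door angle, rad: 0 fully shut, grows as it swings out towards the robot; drawn between 0.4 and 0.8 at the start. It is stiff enough to stay where it is left (1 N at mid-door moves it) and has no latch.
- door_hinge (a point): Vertical hinge axis of the door, at the left (+y) end of the safe's front, on the door's inner face, 41 below the safe's top face; axes as safe_top. At angle a the door runs from here along (-sin a, -cos a) in the safe's x, y.
- door_push (a point): Point on the door's outer face, 130 from the hinge, 35 below the door's upper edge: a good place to push. Panel 214 wide, 160 high, 14 thick, its upper edge 6 below the safe's top face. A round steel dial (44 across, standing out 24) has its centre 172 from the hinge, 85 below the door's upper edge. Axes turn with the door: -x is outward from its outer face.
- foot_grip (a point): Black bar knob of the levelling foot, upright on the ear, 153 right of safe_top and 10 nearer the robot. Bar 50 long (this point's x), 14 thick (its y), 27 high, on a disc 48 across, 8 high. The point is on the axis, 22 above the disc, 5 below the bar's top: with the TCP here the fingertips end 3 above the disc. Free room all round and above.
- spring (a joint): Spring travel of the sprung foot, as an angle of the safe, rad: -0.02 as it stands unpressed (ear 5.4 mm up), 0 when the knob is pressed fully home on its stop. Pressing straight down on the knob takes 4 N to start and 6 N to be home; up to 20 N does no harm. Let go, it springs up again.
- vial (a point): Centre of the vial in the upper face of the spirit level, an aluminium bar 200 long (along y), 32 wide, 28 high, fixed on the safe's top, 20 behind and 10 left of safe_top. The green vial window is 96 x 24; two thin black lines, 32 apart inside, mark its centre; the pale bubble is 22 long and 16 wide.
- bubble (a joint): Distance of the bubble from the middle of the vial, m: 0 centred, plus towards the knob (it goes to the high side), stops at 0.028 either way. With the foot pressed home it moves about 15 mm per rad of knob; anticlockwise moves it to minus. Not pressed, it lies at the plus end. It comes to rest about 2 s after a change.
- jar: Empty open amber glass jar, 68 across, 110 high, standing to the right of the safe; origin under its centre.
- bowl: White ceramic bowl with glass beads, 132 across, 52 high, left of the safe; origin under its centre.
- hairband: Yellow plastic hairband lying flat, C-shaped, 136 x 124, 12 high, in front to the right; origin at the middle of the C.
- foot: The same knob with its screw; origin on its axis at the ear's top face, x along the bar. Turning takes about 0.15 N m; range 1.6 rad either way of the middle, and the right place is within 1.4 rad anticlockwise of the start. Clockwise (from above) raises the ear 3.2 mm per rad, anticlockwise lowers it, and the pressed knob must be followed down. It stays as turned.

How it is judged:
By the outcome, as a careful person would: the job done as asked, in the order asked, and still so for the second after the job is handed in, while the arm keeps its last pose, push and grip.
It also fails if it takes over 61 s, if anything falls off the work surface, if the arm or the gripper's body presses on something with over 40 N, if the wrist force passes 120 N, or if a joint passes its speed limit or range.

## Working session

There is one attempt and no reset: what is moved stays moved. The work goes in short steps, Python scripts to look and compute and a tool call to move; the robot and the scene stay as the last step left them, time stands still between calls to the robot, and variables do not carry over. Pictures are saved under pics/ and viewed, at most 10 in all, crops included, and the job is handed in when it is done.

Besides the shell and the picture viewer there is one more tool, called after ">>>" in YAML: its name, and indented under it one key for each argument. drive_tool: Moves the arm, as the interface text tells. Its arguments: {"type":"object","properties":{"moves":{"type":"array"},"force":{"type":"number"}},"required":["moves"]}

```bash
mkdir -p pics; python3 - <<'E'
from cell import sensors, vision
import cv2,pickle
o=sensors.get_obs();print({k:o[k] for k in('time_s','tool_pos','tool_rot','force','grip_width')})
for n in('top','side'):
    d=vision.read_camera(n);pickle.dump(d,open(f'{n}.pkl','wb'))
    cv2.imwrite(f'pics/{n}0.png',d['image'][:,:,::-1]);print(n,d['fx'],d['cx'],d['cy'],d['R'],d['t'])
E
```

```text
{'time_s': 0.0, 'tool_pos': array([ 0.18616726, -0.62222489,  0.24017099]), 'tool_rot': array([-1.79891162e+02,  7.31137502e-03,  1.66654238e+01]), 'force': array([0.28924263, 1.37888583, 0.75869257]), 'grip_width': 0.08731146263856562}
top 600.4723701993477 319.1098231510062 242.4804228376866 [[ 0.02237759 -0.99974847 -0.00149428]
 [-0.9928874  -0.02204914 -0.11699766]
 [ 0.11693529  0.00410178 -0.99313107]] [0.01015591 0.51275602 1.6667513 ]
side 523.1144611397734 327.0180608404621 239.34249108099155 [[-0.84069754 -0.54145247  0.00754063]
 [-0.29907726  0.45266983 -0.84002549]
 [ 0.45142046 -0.70846259 -0.54249453]] [0.44865697 0.29223063 1.1396052 ]
```

View pics/top0.png

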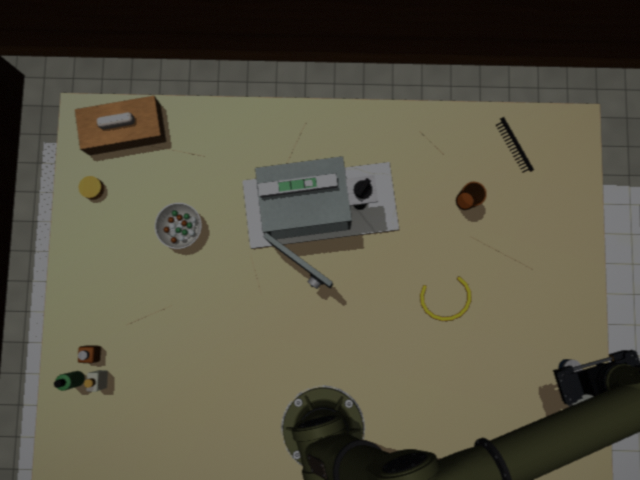

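View pics/side0.png

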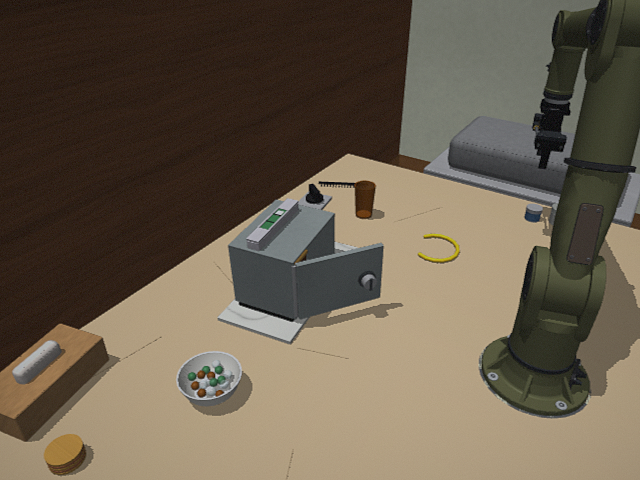

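The top view shows the safe's top face at about (256-350, 157-233), the green vial at (297,184), the knob at (362,189) and the door from (265,235) to (330,285), with its dial at (315,282). The jar is at (470,196) and the hairband at (446,298). The side view shows the open door with its dial at (368,282) and the knob at (315,193).

```bash
cat > h.py <<'E'
import numpy as np
def ray(d,u,v,z):
    R,t=np.array(d['R']),np.array(d['t']); c=-R.T@t
    r=R.T@np.array([(u-d['cx'])/d['fx'],(v-d['cy'])/d['fy'],1]); return c+r*(z-c[2])/r[2]
def proj(d,X):
    p=np.array(d['R'])@X+np.array(d['t']); return np.array([d['cx']+d['fx']*p[0]/p[2],d['cy']+d['fy']*p[1]/p[2]])
E
python3 - <<'E'
import cv2,pickle
d=pickle.load(open('top.pkl','rb'));im=d['image'][:,:,::-1]
c=cv2.resize(im[145:300,240:405],None,fx=4.8,fy=3.8*4.8/3.8,interpolation=cv2.INTER_CUBIC)
c=c[:600*2];c=cv2.resize(im[145:270,240:405],(792,600),interpolation=cv2.INTER_CUBIC);c=cv2.convertScaleAbs(c,alpha=1.5)
cv2.imwrite('pics/topc.png',c)
E
```

```text
(no output)
```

View pics/topc.png

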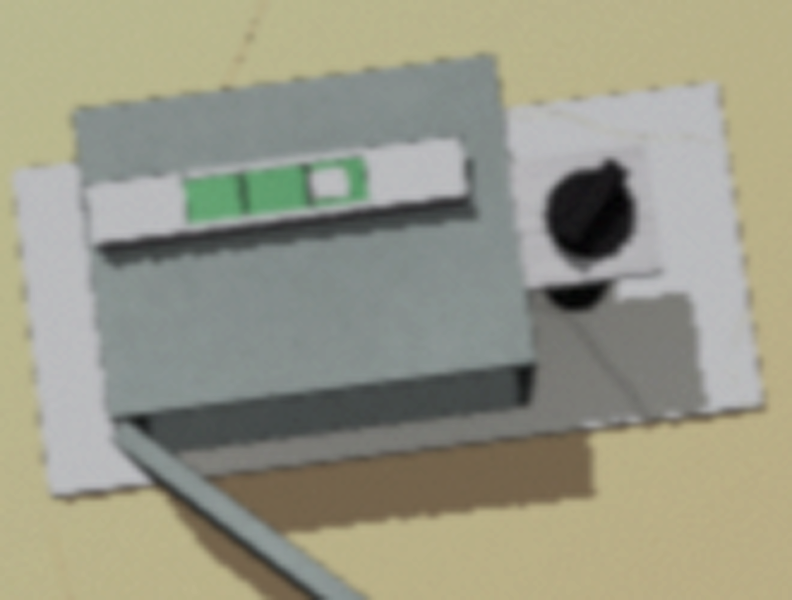

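```bash
python3 - <<'E'
import pickle,numpy as np,cv2
from h import *
d=pickle.load(open('top.pkl','rb'))
px=lambda x,y:(240+x/4.8-.4,145+y/4.8-.4)
C=[ray(d,*px(*p),z) for p,z in [((75,108),.1935),((497,55),.198),((530,367),.198),((110,415),.1935)]]
for c in C: print(c.round(4))
print('sizes',[np.linalg.norm((C[i]-C[(i+1)%4])[:2]).round(4) for i in range(4)])
m=sum(C)/4;ax=(C[0]+C[1]-C[2]-C[3])[:2];ay=(C[0]+C[3]-C[1]-C[2])[:2]
yx=np.degrees(np.arctan2(ax[1],ax[0]));yy=np.degrees(np.arctan2(-ay[0],ay[1]));print('top',m,yx,yy)
t=np.radians((yx+yy)/2);X=np.array([np.cos(t),np.sin(t)]);Y=np.array([-X[1],X[0]])
k=m[:2]-.153*Y-.010*X;print('knob pred',k)
g=cv2.cvtColor(d['image'],cv2.COLOR_RGB2GRAY)
sub=g[175:205,352:378].copy();print(sub[4:26,0:24])
# door: top edge light strip
h=m[:2]-.085*X+.115*Y; print('hinge approx',h, 'px',proj(d,np.r_[h,.188]))
for z in(.206,.24):print('disc/bar centre',ray(d,*px(590,213),z),)
for p in((565,245),(618,165)):print(ray(d,*px(*p),.234))
E
```

```text
[0.6861 0.1908 0.1935]
[ 0.7192 -0.0363  0.198 ]
[ 0.5495 -0.0568  0.198 ]
[0.5194 0.1663 0.1935]
sizes [np.float64(0.2294), np.float64(0.1709), np.float64(0.2251), np.float64(0.1685)]
top [0.6185216  0.06599741 0.19575   ] 7.626419229953461 7.994651177374827
knob pred [ 0.62940672 -0.08694217]
[[120 120 119 119 119 118 117 113 109 107 104 102  90  65  37  29  47  78
  102 114 118 119 120 122]
 [120 120 120 120 118 114 105  90  74  66  60  57  47  33  21  18  24  43
   71 100 115 118 120 122]
 [119 120 119 118 111  92  67  46  33  29  25  22  20  18  17  17  16  28
   63  98 115 118 120 122]
 [121 121 120 111  89  58  32  22  17  16  14  15  16  16  17  16  14  30
   72 107 117 119 120 122]
 [121 120 112  88  53  29  19  18  16  15  14  15  17  17  17  13  13  30
   70 104 116 119 118 120]
 [121 114  93  56  27  18  16  17  17  15  16  17  16  16  16  10   9  18
   48  88 113 118 119 120]
 [119 105  72  35  20  18  17  16  15  16  16  17  15  16  12   8   7  10
   34  72 105 115 118 119]
 [117  95  55  26  16  17  17  16  16  16  18  18  16  14   9   6   2   5
   21  52  89 112 117 1
[... 970 characters left out ...]
  17  19  37  72
  101 112 118 119 118 118]
 [119 119 115  98  72  47  28  17  11   7   6  12  16  19  25  37  60  92
  114 120 120 119 118 119]
 [118 119 119 112  96  73  52  41  33  29  27  29  33  46  63  75  93 111
  119 120 119 119 119 117]
 [119 121 120 119 115  99  76  61  56  56  57  63  74  90 105 111 114 118
  118 118 118 118 118 116]
 [121 121 122 121 120 115  99  82  71  66  73  91 107 113 117 118 117 117
  117 117 118 116 117 114]]
hinge approx [0.51868191 0.16837923] px [261.8999985  231.59402656]
disc/bar centre [ 0.63190784 -0.08704577  0.206     ]
disc/bar centre [ 0.62474591 -0.0847555   0.24      ]
[ 0.60871697 -0.07234497  0.234     ]
[ 0.65192433 -0.09946896  0.234     ]
```

```bash
python3 - <<'E'
import cv2,pickle
d=pickle.load(open('top.pkl','rb'));im=d['image'][:,:,::-1]
a=cv2.resize(im[225:295,255:345],(774,602))[:600]
b=cv2.convertScaleAbs(cv2.resize(im[172:207,345:385],(685,600),interpolation=cv2.INTER_CUBIC),alpha=3)
import numpy as np
cv2.imwrite('pics/two.png',np.hstack([cv2.resize(a,(420,326)),cv2.resize(b,(372,326))]))
E
```

```text
(no output)
```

View pics/two.png

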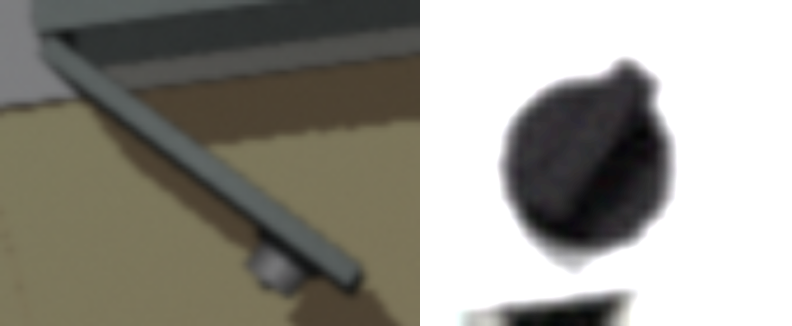

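Left crop: the door's top edge runs from (45,45) to (352,275), with the dial at (275,265). Right crop: the bar lies lower-left (565,200) to upper-right (630,70), i.e. at about -31° in the world.

```bash
python3 - <<'E'
import pickle,numpy as np
from h import *
d=pickle.load(open('top.pkl','rb'))
t=np.radians(7.8);X=np.array([np.cos(t),np.sin(t)]);Y=np.array([-X[1],X[0]])
m=np.array([.6185,.066])
px=lambda x,y:(255+x*90/420-.4,225+y*70/326-.4)
A=ray(d,*px(48,45),.188)[:2];B=ray(d,*px(350,275),.191)[:2]
D=B-A;print(A,B,np.linalg.norm(D)); print('safe coords of A,B',[(p-m)@np.array([X,Y]).T for p in(A,B)])
print('angle',np.arctan2(-D@X,-D@Y))
for dx,dy in((-.109,-.013),(-.115,.007),(-.19,.007),(-.23,.007),(-.23,-.013)):
    p=m+dx*X+dy*Y;print(dx,dy,p,np.hypot(*p))
E
```

```text
[0.51194673 0.16048829] [ 0.38896872 -0.00802547] 0.2086156190930195
safe coords of A,B [array([-0.09274389,  0.108075  ]), array([-0.23745403, -0.04218961])]
angle 0.7665700391578748
-0.109 -0.013 [0.51227279 0.03832728] 0.5137045742404832
-0.115 0.007 [0.50361399 0.05732794] 0.5068663960325926
-0.19 0.007 [0.4293079  0.04714928] 0.43188925474041523
-0.23 0.007 [0.38967799 0.04172065] 0.39190502292169094
-0.23 -0.013 [0.3923923 0.0219057] 0.3930032772820491
```

>>> drive_tool:
  moves:
    - {"x": 40,"y": -30,"z": -10,"rz": 0.05,"fingers": 1}
    - {"x": 82,"y": -60,"z": -10,"rz": 0.1,"fingers": 1}
    - {"x": 122,"y": -90,"z": -10,"rz": 0.155,"fingers": 1}
    - {"x": 163,"y": -119,"z": -10,"rz": 0.155,"fingers": 1}
    - {"x": 204,"y": -149,"z": -10,"rz": 0.155,"fingers": 1}
    - {"x": 245,"y": -179,"z": -10,"rz": 0.155,"fingers": 1}
    - {"x": 285,"y": -209,"z": -10,"rz": 0.155,"fingers": 1}
    - {"x": 326,"y": -239,"z": -10,"rz": 0.155,"fingers": 1}
    - {"x": 340,"y": -287,"z": -10,"rz": 0.155,"fingers": 1}
    - {"x": 353,"y": -335,"z": -10,"rz": 0.155,"fingers": 1}
    - {"x": 366,"y": -382,"z": -10,"rz": 0.155,"fingers": 1}
    - {"x": 380,"y": -430,"z": -10,"rz": 0.155,"fingers": 1}
    - {"x": 394,"y": -478,"z": -10,"rz": 0.155,"fingers": 1}
    - {"x": 407,"y": -526,"z": -10,"rz": 0.155,"fingers": 1}
    - {"x": 420,"y": -573,"z": -10,"rz": 0.155,"fingers": 1}
    - {"x": 434,"y": -621,"z": -10,"rz": 0.155,"fingers": 1}
    - {"x": 434,"y": -621,"z": -10,"rz": 0.155,"fingers": 1}
    - {"x": 434,"y": -621,"z": -10,"rz": 0.155,"fingers": 1}
  force: 20

```text
invalid input at $.moves[0]: expected keys x, y, z, rx, ry, rz, fingers
```

>>> drive_tool:
  moves:
    - {"x": 40,"y": -30,"z": -10,"rx": 0,"ry": 0,"rz": 0.05,"fingers": 1}
    - {"x": 82,"y": -60,"z": -10,"rx": 0,"ry": 0,"rz": 0.1,"fingers": 1}
    - {"x": 122,"y": -90,"z": -10,"rx": 0,"ry": 0,"rz": 0.155,"fingers": 1}
    - {"x": 163,"y": -119,"z": -10,"rx": 0,"ry": 0,"rz": 0.155,"fingers": 1}
    - {"x": 204,"y": -149,"z": -10,"rx": 0,"ry": 0,"rz": 0.155,"fingers": 1}
    - {"x": 245,"y": -179,"z": -10,"rx": 0,"ry": 0,"rz": 0.155,"fingers": 1}
    - {"x": 285,"y": -209,"z": -10,"rx": 0,"ry": 0,"rz": 0.155,"fingers": 1}
    - {"x": 326,"y": -239,"z": -10,"rx": 0,"ry": 0,"rz": 0.155,"fingers": 1}
    - {"x": 340,"y": -287,"z": -10,"rx": 0,"ry": 0,"rz": 0.155,"fingers": 1}
    - {"x": 353,"y": -335,"z": -10,"rx": 0,"ry": 0,"rz": 0.155,"fingers": 1}
    - {"x": 366,"y": -382,"z": -10,"rx": 0,"ry": 0,"rz": 0.155,"fingers": 1}
    - {"x": 380,"y": -430,"z": -10,"rx": 0,"ry": 0,"rz": 0.155,"fingers": 1}
    - {"x": 394,"y": -478,"z": -10,"rx": 0,"ry": 0,"rz": 0.155,"fingers": 1}
    - {"x": 407,"y": -526,"z": -10,"rx": 0,"ry": 0,"rz": 0.155,"fingers": 1}
    - {"x": 420,"y": -573,"z": -10,"rx": 0,"ry": 0,"rz": 0.155,"fingers": 1}
    - {"x": 434,"y": -621,"z": -10,"rx": 0,"ry": 0,"rz": 0.155,"fingers": 1}
    - {"x": 434,"y": -621,"z": -10,"rx": 0,"ry": 0,"rz": 0.155,"fingers": 1}
    - {"x": 434,"y": -621,"z": -10,"rx": 0,"ry": 0,"rz": 0.155,"fingers": 1}
  force: 20

```text
time_s: 2.35
tool_pos: [0.4239, 0.0959, 0.2509]
tool_rot: [180.0, 0.0, 7.8]
force: [-0.1, 0.0, 0.6]
grip_width: 0.0003
grasp_force: 0.0
```

>>> drive_tool:
  moves:
    - {"x": 0,"y": 0,"z": 25,"rx": 0,"ry": 0,"rz": 0,"fingers": 1}
    - {"x": 0,"y": 0,"z": 50,"rx": 0,"ry": 0,"rz": 0,"fingers": 1}
    - {"x": 0,"y": 0,"z": 72,"rx": 0,"ry": 0,"rz": 0,"fingers": 1}
    - {"x": 0,"y": 0,"z": 86,"rx": 0,"ry": 0,"rz": 0,"fingers": 1}
    - {"x": 0,"y": 0,"z": 86,"rx": 0,"ry": 0,"rz": 0,"fingers": 1}
    - {"x": 0,"y": 0,"z": 86,"rx": 0,"ry": 0,"rz": 0,"fingers": 1}

```text
time_s: 3.1
tool_pos: [0.4247, 0.0964, 0.1659]
tool_rot: [180.0, -0.1, 7.7]
force: [0.8, 0.5, 1.0]
grip_width: 0.0005
grasp_force: 0.0
```

>>> drive_tool:
  moves:
    - {"x": 7,"y": 3,"z": 0,"rx": 0,"ry": 0,"rz": 0,"fingers": 1}
    - {"x": 14,"y": 7,"z": 0,"rx": 0,"ry": 0,"rz": 0,"fingers": 1}
    - {"x": 21,"y": 12,"z": 0,"rx": 0,"ry": 0,"rz": 0,"fingers": 1}
    - {"x": 28,"y": 18,"z": 0,"rx": 0,"ry": 0,"rz": 0,"fingers": 1}
    - {"x": 34,"y": 26,"z": 0,"rx": 0,"ry": 0,"rz": 0,"fingers": 1}
    - {"x": 40,"y": 34,"z": 0,"rx": 0,"ry": 0,"rz": 0,"fingers": 1}
    - {"x": 46,"y": 42,"z": 0,"rx": 0,"ry": 0,"rz": 0,"fingers": 1}
    - {"x": 51,"y": 50,"z": 0,"rx": 0,"ry": 0,"rz": 0,"fingers": 1}
    - {"x": 56,"y": 58,"z": 0,"rx": 0,"ry": 0,"rz": 0,"fingers": 1}
    - {"x": 61,"y": 66,"z": 0,"rx": 0,"ry": 0,"rz": 0,"fingers": 1}
    - {"x": 65,"y": 74,"z": 0,"rx": 0,"ry": 0,"rz": 0,"fingers": 1}
    - {"x": 68,"y": 80,"z": 0,"rx": 0,"ry": 0,"rz": 0,"fingers": 1}
    - {"x": 70,"y": 80,"z": 0,"rx": 0,"ry": 0,"rz": 0,"fingers": 1}
    - {"x": 70,"y": 80,"z": 0,"rx": 0,"ry": 0,"rz": 0,"fingers": 1}

```text
time_s: 4.85
tool_pos: [0.5045, 0.0269, 0.1653]
tool_rot: [180.0, -0.0, 7.8]
force: [-0.7, 0.8, -0.2]
grip_width: 0.0004
grasp_force: 0.0
```

>>> drive_tool:
  moves:
    - {"x": 3,"y": 0,"z": 0,"rx": 0,"ry": 0,"rz": 0,"fingers": 1}
    - {"x": 5,"y": 0,"z": 0,"rx": 0,"ry": 0,"rz": 0,"fingers": 1}
    - {"x": 7,"y": 0,"z": 0,"rx": 0,"ry": 0,"rz": 0,"fingers": 1}
    - {"x": 8,"y": 0,"z": 0,"rx": 0,"ry": 0,"rz": 0,"fingers": 1}
    - {"x": 8,"y": 0,"z": 0,"rx": 0,"ry": 0,"rz": 0,"fingers": 1}

```text
time_s: 5.48
tool_pos: [0.5123, 0.0281, 0.1652]
tool_rot: [-180.0, -0.0, 7.8]
force: [-0.5, -0.4, -0.6]
grip_width: 0.0
grasp_force: 0.1
```

>>> drive_tool:
  moves:
    - {"x": 1,"y": 0,"z": 0,"rx": 0,"ry": 0,"rz": 0,"fingers": 1}
    - {"x": 2,"y": 0,"z": 0,"rx": 0,"ry": 0,"rz": 0,"fingers": 1}
    - {"x": 3,"y": 0,"z": 0,"rx": 0,"ry": 0,"rz": 0,"fingers": 1}
    - {"x": 4,"y": 0,"z": 0,"rx": 0,"ry": 0,"rz": 0,"fingers": 1}
    - {"x": 4,"y": 0,"z": 0,"rx": 0,"ry": 0,"rz": 0,"fingers": 1}

```text
time_s: 6.1
tool_pos: [0.5142, 0.0279, 0.1652]
tool_rot: [180.0, 0.3, 7.8]
force: [-8.5, -1.9, 6.9]
grip_width: 0.0006
grasp_force: 4.3
```

```bash
python3 - <<'E'
from cell import sensors, vision
import cv2,pickle,numpy as np
d=vision.read_camera('side');a=d['image'][170:340,210:410,::-1]
d=vision.read_camera('top');b=d['image'][145:300,240:405,::-1]
print(sensors.get_obs()['force'])
cv2.imwrite('pics/push.png',np.hstack([cv2.resize(a,(400,376)),cv2.resize(b,(400,376))]))
E
```

```text
[-8.04666004 -2.26539701  6.44294682]
```

View pics/push.png

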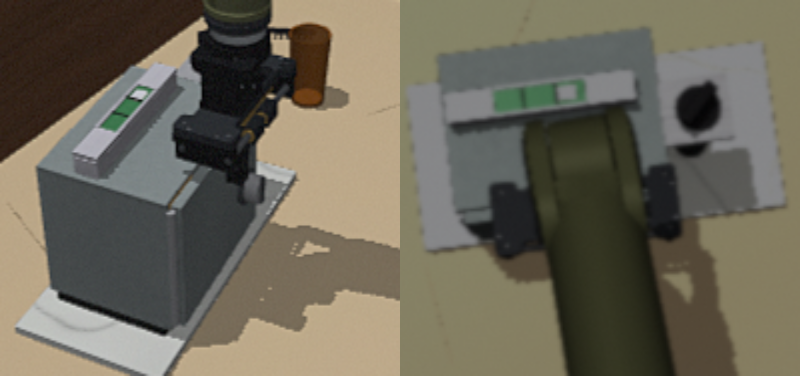

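The picture shows the door flush with the safe's front, the dial at (252,190) in the side crop, and a steady 8 N against the stop. Next: back off, lift and hover over the knob.

>>> drive_tool:
  moves:
    - {"x": -15,"y": 0,"z": 0,"rx": 0,"ry": 0,"rz": 0,"fingers": 1}
    - {"x": -35,"y": 0,"z": -10,"rx": 0,"ry": 0,"rz": 0,"fingers": 1}
    - {"x": -35,"y": 0,"z": -50,"rx": 0,"ry": 0,"rz": 0,"fingers": 0.5}
    - {"x": -35,"y": 10,"z": -100,"rx": 0,"ry": 0,"rz": 0,"fingers": 0}
    - {"x": -20,"y": 40,"z": -140,"rx": 0,"ry": 0,"rz": 0.15,"fingers": -0.6}
    - {"x": 10,"y": 70,"z": -150,"rx": 0,"ry": 0,"rz": 0.3,"fingers": -0.6}
    - {"x": 40,"y": 95,"z": -150,"rx": 0,"ry": 0,"rz": 0.45,"fingers": -0.6}
    - {"x": 70,"y": 115,"z": -150,"rx": 0,"ry": 0,"rz": 0.6,"fingers": -0.6}
    - {"x": 97,"y": 129,"z": -150,"rx": 0,"ry": 0,"rz": 0.677,"fingers": -0.6}
    - {"x": 97,"y": 129,"z": -150,"rx": 0,"ry": 0,"rz": 0.677,"fingers": -0.6}
    - {"x": 97,"y": 129,"z": -150,"rx": 0,"ry": 0,"rz": 0.677,"fingers": -0.6}

```text
time_s: 7.58
tool_pos: [0.6296, -0.0854, 0.3151]
tool_rot: [-180.0, 0.0, -30.9]
force: [0.3, 0.4, 0.3]
grip_width: 0.0687
grasp_force: 0.0
```

```bash
python3 - <<'E'
from cell import sensors, vision
from h import *
import cv2,pickle,numpy as np
d=vision.read_camera('wrist');pickle.dump(d,open('wrist.pkl','wb'))
o=sensors.get_obs();print(o['tool_pos'],o['tool_rot'],o['grip_width'],o['qpos'])
print(np.array(d['R']).round(3),d['fx'],d['cx'],d['cy'], -np.array(d['R']).T@d['t'],proj(d,np.array([.6294,-.0869,.234])))
t=vision.read_camera('top')
cv2.imwrite('pics/wrist.png',np.hstack([cv2.resize(d['image'][:,:,::-1],(480,360)),cv2.resize(t['image'][170:250,240:311,::-1],(320,360))]))
E
```

```text
[ 0.6294352  -0.08528349  0.3154626 ] [-1.79979552e+02 -9.05960058e-03 -3.09157448e+01] 0.06891548088660965 [  34.15889039   18.95276086  -37.77755642   77.59323932   11.47752458
   87.25780555 -123.55229565]
[[-0.514 -0.858 -0.001]
 [-0.83   0.497  0.253]
 [-0.216  0.131 -0.967]] 354.7111655637891 321.03508741026576 235.1867036842111 [ 0.68939154 -0.12226018  0.45778164] [322.18777681 251.4920501 ]
```

View pics/wrist.png

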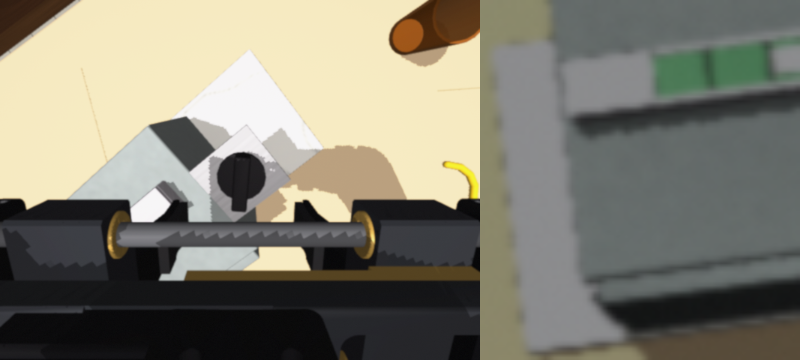

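Wrist view: the knob is at (241,178) in the left panel, its bar upright in the picture, so aligned with the fingers. The right panel shows the door parallel and flush with the safe's front edge.

```bash
python3 - <<'E'
from h import *
import cv2,pickle
d=pickle.load(open('wrist.pkl','rb'))
g=cv2.cvtColor(d['image'],cv2.COLOR_RGB2GRAY)
m=(g[190:300,270:375]<60).astype(np.uint8);n,l,s,c=cv2.connectedComponentsWithStats(m)
i=1+np.argmax(s[1:,4]);print(s[i]+[270,190,0,0,0],c[i]+[270,190])
for r in range(200,286,6):
    w=np.where(l[r-190]==i)[0]; 
    if len(w):print(r,w[0]+270,w[-1]+270,g[r,300:344:2])
print(proj(d,np.array([.6294,-.0853,.234])))
for v,u,z in((206,321,.234),(279,320,.234),(235,321,.207)):print(ray(d,u,v,z))
E
```

```text
[ 290  204   64   78 3407] [321.14440857 238.03610214]
206 310 335 [234 235 228 184 106  53  49  25  15  16  14  14  13  13  13  15  18  36
  80 135 155 159]
212 301 343 [69 33 32 33 33 32 29 30 43 46 36 31 39 36 31 30 29 28 34 33 33 31]
218 295 348 [32 32 31 32 32 30 22 27 30 30 30 31 34 33 33 33 26 30 33 33 34 34]
224 292 351 [32 31 32 31 31 30 22 27 29 30 31 32 33 33 33 32 24 31 33 33 33 34]
230 290 352 [32 32 31 31 32 29 23 28 29 29 32 33 32 31 32 29 24 31 32 32 33 33]
236 290 353 [31 31 31 31 31 26 23 29 31 30 31 32 32 32 32 27 27 31 33 32 32 32]
242 291 352 [30 31 31 30 31 26 24 28 30 31 31 31 32 31 31 26 27 31 31 33 32 32]
248 293 350 [30 32 31 30 29 23 26 30 29 31 31 31 31 31 29 23 30 31 31 31 32 32]
254 297 346 [30 30 30 30 30 20 26 30 30 29 30 30 32 31 28 24 29 32 32 31 31 32]
260 303 339 [128  76  37  30  26  22  27  29  31  30  30  30  31  31  26  24  30  31
  30  36  69 130]
266 310 328 [154 153 151 149 117  34  29  29  30  29  29  29  30  29  33 111 148 154
 156 154 153 154]
272 310 328 [147 149 152 154 113  28  29  29  29  31  29  30  29  27  58 145 152 152
 154 153 152 153]
278 309 327 [151 149 150 146  90  27  29  29  29  29  28  28  28  28  75 145 151 148
 122  76 101 160]
[320.10853416 252.68012565]
[ 0.65587134 -0.10183025  0.234     ]
[ 0.61350823 -0.07568929  0.234     ]
[ 0.63343001 -0.08835414  0.207     ]
```

>>> drive_tool:
  moves:
    - {"x": 3.5,"y": 1,"z": 20,"rx": 0,"ry": 0,"rz": 0,"fingers": -0.6}
    - {"x": 3.5,"y": 1,"z": 45,"rx": 0,"ry": 0,"rz": 0,"fingers": -0.6}
    - {"x": 3.5,"y": 1,"z": 65,"rx": 0,"ry": 0,"rz": 0,"fingers": -0.6}
    - {"x": 3.5,"y": 1,"z": 78,"rx": 0,"ry": 0,"rz": 0,"fingers": -0.6}
    - {"x": 3.5,"y": 1,"z": 84,"rx": 0,"ry": 0,"rz": 0,"fingers": -0.6}
    - {"x": 3.5,"y": 1,"z": 84,"rx": 0,"ry": 0,"rz": 0,"fingers": -0.6}
    - {"x": 3.5,"y": 1,"z": 84,"rx": 0,"ry": 0,"rz": 0,"fingers": -0.6}

```text
time_s: 8.55
tool_pos: [0.6327, -0.0888, 0.2321]
tool_rot: [-180.0, -0.1, -31.0]
force: [-0.1, -0.2, -0.4]
grip_width: 0.0695
grasp_force: 0.0
```

>>> drive_tool:
  moves:
    - {"x": 0,"y": 0,"z": 0,"rx": 0,"ry": 0,"rz": 0,"fingers": 0}
    - {"x": 0,"y": 0,"z": 0,"rx": 0,"ry": 0,"rz": 0,"fingers": 0.4}
    - {"x": 0,"y": 0,"z": 0,"rx": 0,"ry": 0,"rz": 0,"fingers": 1}
    - {"x": 0,"y": 0,"z": 0,"rx": 0,"ry": 0,"rz": 0,"fingers": 1}
    - {"x": 0,"y": 0,"z": 0,"rx": 0,"ry": 0,"rz": 0,"fingers": 1}
    - {"x": 0,"y": 0,"z": 0,"rx": 0,"ry": 0,"rz": 0,"fingers": 1}
  force: 45

```text
time_s: 9.3
tool_pos: [0.6323, -0.0886, 0.2312]
tool_rot: [-180.0, 0.0, -31.0]
force: [1.5, 4.5, -2.7]
grip_width: 0.0175
grasp_force: 2.8
```

>>> drive_tool:
  moves:
    - {"x": 0,"y": 0,"z": 0,"rx": 0,"ry": 0,"rz": 0,"fingers": 1}
    - {"x": 0,"y": 0,"z": 0,"rx": 0,"ry": 0,"rz": 0,"fingers": 1}
    - {"x": 0,"y": 0,"z": 0,"rx": 0,"ry": 0,"rz": 0,"fingers": 1}
    - {"x": 0,"y": 0,"z": 0,"rx": 0,"ry": 0,"rz": 0,"fingers": 1}

```text
time_s: 9.8
tool_pos: [0.6323, -0.0877, 0.2311]
tool_rot: [-179.9, 0.0, -30.9]
force: [2.2, 5.5, -2.4]
grip_width: 0.0136
grasp_force: 44.3
```

>>> drive_tool:
  moves:
    - {"x": 0,"y": -0.5,"z": 2,"rx": 0,"ry": 0,"rz": 0,"fingers": 1}
    - {"x": 0,"y": -0.5,"z": 4,"rx": 0,"ry": 0,"rz": 0,"fingers": 1}
    - {"x": 0,"y": -0.5,"z": 6,"rx": 0,"ry": 0,"rz": 0,"fingers": 1}
    - {"x": 0,"y": -0.5,"z": 7,"rx": 0,"ry": 0,"rz": 0,"fingers": 1}
    - {"x": 0,"y": -0.5,"z": 7,"rx": 0,"ry": 0,"rz": 0,"fingers": 1}
    - {"x": 0,"y": -0.5,"z": 7,"rx": 0,"ry": 0,"rz": 0,"fingers": 1}

```text
time_s: 10.55
tool_pos: [0.6331, -0.091, 0.2261]
tool_rot: [179.9, -0.2, -31.2]
force: [1.1, -1.4, 7.8]
grip_width: 0.0135
grasp_force: 44.8
```

>>> drive_tool:
  moves:
    - {"x": 0.3,"y": 0.5,"z": 1,"rx": 0,"ry": 0,"rz": 0,"fingers": 1}
    - {"x": 0.5,"y": 0.8,"z": 1.5,"rx": 0,"ry": 0,"rz": 0,"fingers": 1}
    - {"x": 0.5,"y": 0.8,"z": 2,"rx": 0,"ry": 0,"rz": 0,"fingers": 1}
    - {"x": 0.5,"y": 0.8,"z": 2,"rx": 0,"ry": 0,"rz": 0,"fingers": 1}
    - {"x": 0.5,"y": 0.8,"z": 2,"rx": 0,"ry": 0,"rz": 0,"fingers": 1}

```text
time_s: 11.18
tool_pos: [0.6334, -0.0916, 0.2251]
tool_rot: [179.9, -0.3, -31.1]
force: [-0.0, -1.1, 11.4]
grip_width: 0.0138
grasp_force: 44.9
```

```bash
cat > bub.py <<'E'
from cell import sensors, vision
from h import *
import cv2,sys
d=vision.read_camera('side');t=vision.read_camera('top')
o=sensors.get_obs();print(o['time_s'],o['tool_pos'],o['tool_rot'][2],o['force'],o['grip_width'],o['wrist_torque'])
b=d['image'][185:260,225:325,::-1];a=t['image'][165:205,250:350,::-1]
cv2.imwrite(sys.argv[1],np.vstack([cv2.resize(b,(600,375),interpolation=cv2.INTER_CUBIC),cv2.resize(a,(600,220),interpolation=cv2.INTER_CUBIC)]))
E
python3 bub.py pics/b1.png
```

```text
11.275 [ 0.63337318 -0.09163305  0.22505118] -31.153603221746422 [-0.46253887  0.16077317 10.70882818] 0.013393900049235729 [ 0.13145722  0.4584452  -0.12159504]
```

View pics/b1.png

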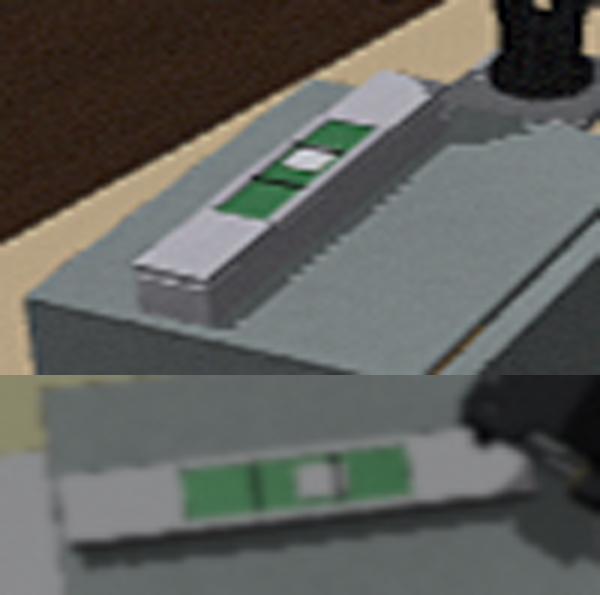

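The bubble is at (317,480) in the lower (top camera) crop, between and touching the right line at (338,478). It is still on the plus side by roughly 8 mm. I'll measure it by a profile along the vial and also check the door gap.

```bash
cat > vial.py <<'E'
from cell import sensors, vision
from h import *
import cv2
def measure(name):
    im=vision.read_camera(name)['image']
    hsv=cv2.cvtColor(im,cv2.COLOR_RGB2HSV)
    m=cv2.inRange(hsv,(45,90,40),(85,255,255))
    box=(slice(165,205),slice(250,350)) if name=='top' else (slice(185,260),slice(225,325))
    k=np.zeros_like(m);k[box]=m[box]
    p=np.argwhere(k)[:,::-1].astype(np.float32)
    hull=cv2.boxPoints(cv2.minAreaRect(p)) 
    q=cv2.approxPolyN(cv2.convexHull(p.astype(np.int32)),4)[0].astype(float) if hasattr(cv2,'approxPolyN') else hull
    e=[np.linalg.norm(q[i]-q[(i+1)%4]) for i in range(4)]
    i=0 if e[0]+e[2]<e[1]+e[3] else 1            # short sides
    a=(q[i]+q[i+1])/2;b=(q[(i+2)%4]+q[(i+3)%4])/2
    if (a[0]>b[0])==True:a,b=b,a                  # a left (top: +y end); side: left = near end +y
    n=np.array([-(b-a)[1],(b-a)[0]]);n/=np.linalg.norm(n)
    s=np.linspace(0,1,401)
    P=np.zeros((401,3))
    for w in(-2,-1,0,1,2):
        c=a+np.outer(s,b-a)+n*w*.7
        P+=cv2.remap(im.astype(np.float32),c[:,0:1].astype(np.float32),c[:,1:2].astype(np.float32),cv2.INTER_LINEAR)[:,0]/5
    return s,P,a,b
if __name__=='__main__':
    for n in('top','side'):
        s,P,a,b=measure(n);R,G,B=P.T
        w=np.clip(B-(np.median(B)+B.max())/2,0,None);w[(s<.08)|(s>.92)]=0
        print(n,a,b,'bubble s',(w@s)/w.sum()); print('G',G[::10].astype(int));print('B',B[::10].astype(int))
    o=sensors.get_obs();print(o['time_s'],o['tool_pos'],o['tool_rot'][2],o['force'],o['grip_width'],o['wrist_torque'][2])
E
python3 vial.py; python3 - <<'E'
import sys;sys.path.insert(0,'.')
from cell import vision
import cv2,numpy as np
from h import *
d=vision.read_camera('top');g=cv2.cvtColor(d['image'],cv2.COLOR_RGB2GRAY)
for u in(275,290,305,320,335,345):
    v0=int(231.5-(u-263)*10/87.5);print(u,v0-5,g[v0-5:v0+14,u])
t=np.radians(7.8);X=np.array([np.cos(t),np.sin(t)]);Y=np.array([-X[1],X[0]]);m=np.array([.6185,.066])
for y in(.107,-.107):
  for x in(-.085,-.099): print(x,y,proj(d,np.r_[m+x*X+y*Y,.188]))
E
```

```text
top [282.  186.5] [316.5 181.5] bubble s 0.5793620009009318
G [113 113 113 113 113 112 112 112 112 110 101  88  81  92 105 109 110 110
 111 116 126 135 137 138 137 134 122 106  99 109 108 107 106 106 106 106
 105 105 105 103 102]
B [ 79  79  78  78  78  78  78  78  77  76  70  62  58  64  73  75  75  76
  81  97 118 134 138 139 139 136 124 107  97  98  83  75  72  72  72  72
  71  71  71  70  74]
side [265. 227.] [283.  209.5] bubble s 0.5986660566946358
G [118 113 112 112 113 113 112 112 113 115 114 104  89  76  75  87 101 109
 117 134 156 175 189 194 195 199 190 166 129 101  91  97 109 113 113 112
 112 111 106 104 112]
B [ 87  76  73  73  74  74  74  75  74  77  75  70  59  53  54  60  67  73
  85 112 147 175 194 201 202 206 197 173 132  95  71  66  71  74  74  73
  73  72  68  71  90]
11.375 [ 0.63338386 -0.09165556  0.22507803] -31.150169642919362 [ 1.09784806 -1.05906063 10.87428429] 0.013181507401305413 -0.034860482323932365
275 225 [107 105 106 106  99  75  82 101 104 104  93  52  24  20  20  21  19  24
  41]
290 223 [105 105 105 104  96  78  83 102 108 107  97  57  27  20  21  20  21  22
  38]
305 221 [104 103 104 104  98  79  74 101 110 109  99  62  30  22  20  21  21  21
  35]
320 219 [104 104 104 104  99  81  71  97 108 109 100  65  32  22  20  21  20  20
  32]
335 218 [106 105 104 102  86  71  95 104 105  98  71  35  21  22  22  24  36  58
  66]
345 217 [104 104 106 100  81  85  98 102 102  93  54  24  20  20  19  20  22  38
  64]
-0.085 0.107 [264.99150988 231.24373258]
-0.099 0.107 [265.55393046 236.61856606]
-0.085 -0.107 [347.76781925 221.86550369]
-0.099 -0.107 [348.41678354 227.22162342]
```

The top view's profile has the black lines at s=0.30 and 0.70 and the bubble's left edge at 0.487. The centre is therefore about +10 mm. The door strip is equally wide all along, so it is shut. I'll turn anticlockwise by 0.5 rad, following the knob down.

>>> drive_tool:
  moves:
    - {"x": 0.2,"y": 0.2,"z": 0.3,"rx": 0,"ry": 0,"rz": -0.1,"fingers": 1}
    - {"x": 0.4,"y": 0.4,"z": 0.6,"rx": 0,"ry": 0,"rz": -0.2,"fingers": 1}
    - {"x": 0.5,"y": 0.7,"z": 1.0,"rx": 0,"ry": 0,"rz": -0.3,"fingers": 1}
    - {"x": 0.7,"y": 0.9,"z": 1.3,"rx": 0,"ry": 0,"rz": -0.4,"fingers": 1}
    - {"x": 0.9,"y": 1.1,"z": 1.6,"rx": 0,"ry": 0,"rz": -0.5,"fingers": 1}
    - {"x": 0.9,"y": 1.1,"z": 1.6,"rx": 0,"ry": 0,"rz": -0.5,"fingers": 1}
    - {"x": 0.9,"y": 1.1,"z": 1.6,"rx": 0,"ry": 0,"rz": -0.5,"fingers": 1}
    - {"x": 0.9,"y": 1.1,"z": 1.6,"rx": 0,"ry": 0,"rz": -0.5,"fingers": 1}
    - {"x": 0.9,"y": 1.1,"z": 1.6,"rx": 0,"ry": 0,"rz": -0.5,"fingers": 1}
    - {"x": 0.9,"y": 1.1,"z": 1.6,"rx": 0,"ry": 0,"rz": -0.5,"fingers": 1}
    - {"x": 0.9,"y": 1.1,"z": 1.6,"rx": 0,"ry": 0,"rz": -0.5,"fingers": 1}
    - {"x": 0.9,"y": 1.1,"z": 1.6,"rx": 0,"ry": 0,"rz": -0.5,"fingers": 1}
    - {"x": 0.9,"y": 1.1,"z": 1.6,"rx": 0,"ry": 0,"rz": -0.5,"fingers": 1}
    - {"x": 0.9,"y": 1.1,"z": 1.6,"rx": 0,"ry": 0,"rz": -0.5,"fingers": 1}
    - {"x": 0.9,"y": 1.1,"z": 1.6,"rx": 0,"ry": 0,"rz": -0.5,"fingers": 1}
    - {"x": 0.9,"y": 1.1,"z": 1.6,"rx": 0,"ry": 0,"rz": -0.5,"fingers": 1}
    - {"x": 0.9,"y": 1.1,"z": 1.6,"rx": 0,"ry": 0,"rz": -0.5,"fingers": 1}
    - {"x": 0.9,"y": 1.1,"z": 1.6,"rx": 0,"ry": 0,"rz": -0.5,"fingers": 1}
    - {"x": 0.9,"y": 1.1,"z": 1.6,"rx": 0,"ry": 0,"rz": -0.5,"fingers": 1}
    - {"x": 0.9,"y": 1.1,"z": 1.6,"rx": 0,"ry": 0,"rz": -0.5,"fingers": 1}

```text
time_s: 13.92
tool_pos: [0.6335, -0.0924, 0.2235]
tool_rot: [179.9, -0.2, -2.4]
force: [-0.9, -0.5, 11.8]
grip_width: 0.0136
grasp_force: 45.0
```

```bash
python3 vial.py
```

```text
top [282.  186.5] [317. 182.] bubble s 0.4876128980797585
G [109 111 112 112 112 111 111 110 110 110 106  94  84  87 104 119 133 137
 137 137 137 137 136 132 120 105  92  79  77  89 101 105 105 104 104 104
 103 103 103 103 105]
B [ 78  77  77  77  77  76  76  75  75  75  72  65  59  63  83 109 132 138
 139 139 139 138 137 131 112  85  67  56  54  61  68  70  70  70  70  70
  69  69  69  70  76]
side [265.5 227. ] [283.  209.5] bubble s 0.5066923906947302
G [121 112 110 111 112 111 112 112 113 115 113 102  86  80  94 124 161 185
 193 193 192 193 193 191 181 159 127  96  77  74  83  99 111 113 113 113
 112 110 107 104 111]
B [ 92  76  71  71  73  72  73  73  74  75  73  66  56  60  85 124 165 190
 198 199 198 199 199 195 181 148 107  73  55  51  57  66  73  74  73  74
  72  70  69  71  90]
14.025 [ 0.63351781 -0.0924586   0.22346809] -2.4452753812916828 [ 0.61595841  0.33643242 12.39731029] 0.01380479795998793 0.14271383286913272
```

>>> drive_tool:
  moves:
    - {"x": 0,"y": 0,"z": 0,"rx": 0,"ry": 0,"rz": 0,"fingers": 1}
    - {"x": 0,"y": 0,"z": 0,"rx": 0,"ry": 0,"rz": 0,"fingers": 1}
    - {"x": 0,"y": 0,"z": 0,"rx": 0,"ry": 0,"rz": 0,"fingers": 1}
    - {"x": 0,"y": 0,"z": 0,"rx": 0,"ry": 0,"rz": 0,"fingers": 1}
    - {"x": 0,"y": 0,"z": 0,"rx": 0,"ry": 0,"rz": 0,"fingers": 1}
    - {"x": 0,"y": 0,"z": 0,"rx": 0,"ry": 0,"rz": 0,"fingers": 1}
    - {"x": 0,"y": 0,"z": 0,"rx": 0,"ry": 0,"rz": 0,"fingers": 1}
    - {"x": 0,"y": 0,"z": 0,"rx": 0,"ry": 0,"rz": 0,"fingers": 1}

```text
time_s: 15.02
tool_pos: [0.6335, -0.0925, 0.2235]
tool_rot: [179.9, -0.2, -2.4]
force: [0.4, 0.4, 12.8]
grip_width: 0.0137
grasp_force: 45.0
```

```bash
cat > fine.py <<'E'
from vial import *
for n in('top','side')*3:
    s,P,a,b=measure(n);R,G,B=P.T
    def dark(lo,hi):
        k=(s>lo)&(s<hi);g=np.where(k,np.clip(95*(B[k].min()<200)-G,0,None),0);return (g@s)/g.sum()
    L,Rr=dark(.22,.40),dark(.60,.80)
    h=(B.max()+72)/2;c=np.where(B[30:370]>h)[0]+30
    l,r=s[c[0]],s[c[-1]]; sc=33/(Rr-L)
    print(n,'lines',L.round(3),Rr.round(3),'bubble',l,r,'len',((r-l)*sc).round(1),'offset mm',(((l+r)-(L+Rr))/2*sc).round(2))
o=sensors.get_obs();print(o['time_s'],o['tool_pos'],o['tool_rot'][2],o['force'])
E
python3 fine.py
```

```text
top lines 0.306 0.689 bubble 0.3725 0.605 len 20.0 offset mm -0.72
side lines 0.332 0.738 bubble 0.3975 0.6475 len 20.3 offset mm -1.0
top lines 0.306 0.689 bubble 0.3725 0.605 len 20.0 offset mm -0.76
side lines 0.321 0.719 bubble 0.385 0.63 len 20.3 offset mm -1.03
top lines 0.305 0.69 bubble 0.3725 0.605 len 20.0 offset mm -0.76
side lines 0.331 0.738 bubble 0.3975 0.6475 len 20.3 offset mm -0.98
15.325 [ 0.63351427 -0.09242986  0.22346618] -2.4417797159635066 [-0.04983395 -0.11640919 11.61639921]
```

>>> drive_tool:
  moves:
    - {"x": 0,"y": 0,"z": 0,"rx": 0,"ry": 0,"rz": 0.05,"fingers": 1}
    - {"x": 0,"y": 0,"z": 0,"rx": 0,"ry": 0,"rz": 0.08,"fingers": 1}
    - {"x": 0,"y": 0,"z": 0,"rx": 0,"ry": 0,"rz": 0.08,"fingers": 1}
    - {"x": 0,"y": 0,"z": 0,"rx": 0,"ry": 0,"rz": 0.08,"fingers": 1}
    - {"x": 0,"y": 0,"z": 0,"rx": 0,"ry": 0,"rz": 0.08,"fingers": 1}
    - {"x": 0,"y": 0,"z": 0,"rx": 0,"ry": 0,"rz": 0.08,"fingers": 1}
    - {"x": 0,"y": 0,"z": 0,"rx": 0,"ry": 0,"rz": 0.08,"fingers": 1}
    - {"x": 0,"y": 0,"z": 0,"rx": 0,"ry": 0,"rz": 0.08,"fingers": 1}
    - {"x": 0,"y": 0,"z": 0,"rx": 0,"ry": 0,"rz": 0.08,"fingers": 1}
    - {"x": 0,"y": 0,"z": 0,"rx": 0,"ry": 0,"rz": 0.08,"fingers": 1}
    - {"x": 0,"y": 0,"z": 0,"rx": 0,"ry": 0,"rz": 0.08,"fingers": 1}
    - {"x": 0,"y": 0,"z": 0,"rx": 0,"ry": 0,"rz": 0.08,"fingers": 1}
    - {"x": 0,"y": 0,"z": 0,"rx": 0,"ry": 0,"rz": 0.08,"fingers": 1}
    - {"x": 0,"y": 0,"z": 0,"rx": 0,"ry": 0,"rz": 0.08,"fingers": 1}
    - {"x": 0,"y": 0,"z": 0,"rx": 0,"ry": 0,"rz": 0.08,"fingers": 1}
    - {"x": 0,"y": 0,"z": 0,"rx": 0,"ry": 0,"rz": 0.08,"fingers": 1}
    - {"x": 0,"y": 0,"z": 0,"rx": 0,"ry": 0,"rz": 0.08,"fingers": 1}
    - {"x": 0,"y": 0,"z": 0,"rx": 0,"ry": 0,"rz": 0.08,"fingers": 1}
    - {"x": 0,"y": 0,"z": 0,"rx": 0,"ry": 0,"rz": 0.08,"fingers": 1}
    - {"x": 0,"y": 0,"z": 0,"rx": 0,"ry": 0,"rz": 0.08,"fingers": 1}

```text
time_s: 17.82
tool_pos: [0.6336, -0.0924, 0.2237]
tool_rot: [179.9, -0.2, -7.0]
force: [0.4, -0.8, 12.5]
grip_width: 0.0134
grasp_force: 45.0
```

```bash
python3 fine.py; python3 bub.py pics/b2.png
```

```text
top lines 0.304 0.69 bubble 0.375 0.615 len 20.6 offset mm -0.17
side lines 0.339 0.74 bubble 0.405 0.66 len 21.0 offset mm -0.56
top lines 0.304 0.69 bubble 0.375 0.615 len 20.5 offset mm -0.16
side lines 0.34 0.74 bubble 0.405 0.66 len 21.1 offset mm -0.63
top lines 0.304 0.69 bubble 0.375 0.615 len 20.6 offset mm -0.17
side lines 0.339 0.74 bubble 0.405 0.66 len 21.0 offset mm -0.56
18.125 [ 0.63364422 -0.09237541  0.22365521] -7.039343291212673 [-0.61837964 -0.21713719 11.66403605]
18.225 [ 0.63361776 -0.0923838   0.22364957] -7.0391024420029495 [-1.4552443   0.32912714 12.46332685] 0.013906920156205293 [0.26359059 0.5460733  0.05972894]
```

View pics/b2.png

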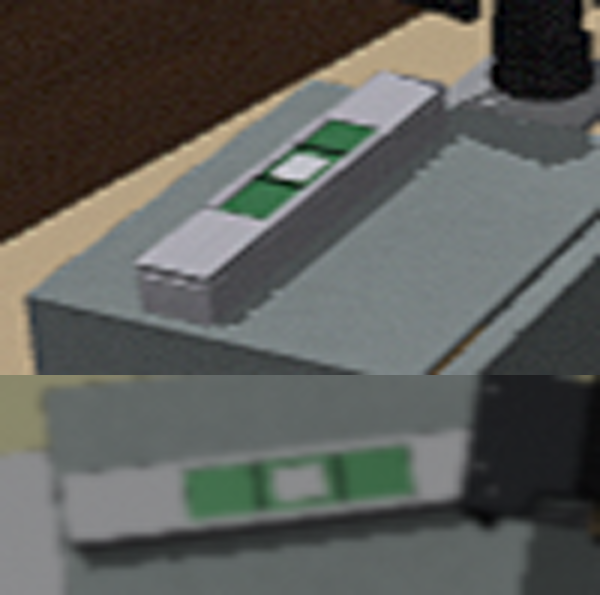

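The bubble sits midway between the lines: (299,482) in the lower crop, with the lines at (262,482) and (338,478). The measured offset is -0.2 to -0.6 mm. The knob is gripped and pressed with 12 N, and the door is flush.

```bash
python3 -c "
from cell import workorder;print(workorder.sign_off())"
```

```text
the job is handed in; nothing more can be done
None
```

The job is handed in: the door is shut, the knob is still gripped and pressed home at about 12 N, the bubble rests within about 0.6 mm of centre, and the bowl, jar and hairband were not touched.

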